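# Brake the tin spinner and hold its idler arm open

### The job

Get the tin spinner ready for me to set a tin on it: first press the brake pedal down to its stop so that it catches, then push the sprung idler arm by its red handle back away from the platter, past its ratchet click, and keep holding it back there. Finish while still holding the arm compressed, because it springs home if you let go; the brake must stay down, and leave the tins, cup, can, spatula and lid where they are.

Things in the scene. Friction and masses are not known exactly. Their poses are not given: they have to be found in the camera images.
- spinner: Tin spinner bolted to the bench: grey box 260 x 260 x 68 mm with a red band and a steel platter (150 mm across, top 82 mm above the bench). Origin: centre of its underside. At yaw 0 its x points away from the robot and its y to the robot's left. The platter's centre is at (-10, +40) mm.
- idler_hinge (a point): Point on the vertical hinge axis of the idler arm, at (100, -80) mm on the spinner, at the height of the middle of the red handle (158 mm above the bench). It does not move.
- idler_handle (a point): Middle of the red handle, an upright round post 20 mm across at the free end of the yellow idler arm, 120 to 196 mm above the bench; this point is 158 mm up and 170 mm from the hinge axis. Space is free all round it above the arm (top 116 mm up). With the arm home it lies from the hinge along (-153, +74) mm of the spinner's x, y, and is pushed first towards the spinner's -y, -x.
- idler_arm (a joint): Idler arm, rad about its vertical hinge. 0: sprung home on its stop; pushing it back off the platter, anticlockwise seen from above, increases it. Spring: 7 N at the handle rising to 11 N. A brass pawl clicks over a tooth: 3 to 4 N more from 0.34, peak 0.42, dropped behind it at 0.50; past the click is 0.52 up to the rigid end stop at 0.80. The click does not hold: let go and the arm springs home.
- brake_box: Grey brake box fixed to the bench, 170 x 100 x 30 mm with two cheeks up to 75 mm, which carries the pedal. Origin: centre of its underside. At yaw 0 its x points away from the robot; the pedal's free end is on its -x side.
- pedal_hinge (a point): Middle of the pedal's level hinge axis (along the box's y), at +60 mm x and 60 mm above the bench. It does not move.
- pedal_pad (a point): Middle of the pedal's ribbed rubber tread, on its upper face, 95 mm from the hinge axis. The steel pedal is 125 mm long and 70 mm wide, the tread 62 mm long. About 104 mm above the bench when up and 68 mm when down.
- brake_pedal (a joint): Hinged sprung brake pedal, rad: 0 up (tilted up 0.40 towards its free end), 0.40 down on its rigid stop (level). The spring gives 1 to 3 N at the tread; a catch inside adds resistance midway (6 to 11 N at the tread in all, hardest from 0.14 to 0.25). Pressed to the stop and let go it rises slightly and stays caught near 0.36; if not pressed past the catch it springs up.
- tin_purple: White 1 litre tin with a purple stripe, 110 mm across, 130 mm high; a bystander, standing or lying on the bench. Origin: centre of its underside.
- tin_black: Black 1 litre tin with a white label, 110 mm across, 130 mm high; a bystander, standing or lying on the bench. Origin: centre of its underside.
- tin_small: Blue tin, 74 mm across, 80 mm high; a bystander, standing or lying on the bench. Origin: centre of its underside.
- spray_can: Spray can, blue with a red cap, 65 mm across, 190 mm high; a bystander, standing or lying on the bench. Origin: centre of its underside.
- mix_cup: White plastic mixing cup, 84 mm across, 100 mm high; a bystander, standing or lying on the bench. Origin: centre of its underside.
- spatula: Spatula lying flat, 280 mm long along its x; a bystander, standing or lying on the bench. Origin: centre of its underside.
- tin_lid: Steel tin lid lying flat, yellow inside, 92 mm across, 6 mm thick; a bystander, standing or lying on the bench. Origin: centre of its underside.
Not all that is in view belongs to the job. What is shaped like the brake_box but brown is not meant.

How it is judged:
On the way, in this order (a step that is already met when the one before it is completed fails the run):
1. the brake pedal is pressed down to its stop (within 0.03 rad) (value of joint brake_pedal above 0.37 rad), for 0.1 s.
2. with the brake caught down and the pedal let go, the gripper has pushed the idler arm back past its click (value of joint idler_arm above 0.52 rad and value of joint brake_pedal above 0.32 rad and contact force between the fingers and idler_arm above 2 N), for 0.3 s.
At the end, for the whole second after the job is handed in: The fingers still hold the idler arm (contact over 2 N), it stands still beyond 0.52 rad, past its click; the brake pedal is caught down (beyond 0.32 rad) with nothing of the robot on it (all of step 2 and velocity of joint idler_arm between -0.05 and 0.05 rad/s and contact force between each of the arm, the fingers and brake_pedal below 0.5 N); the arm keeps its last pose, push and grip.
It fails at once if a tin is shifted by more than 25 mm or tipped (distance of any of tin_purple, tin_black, tin_small from where it was at the start of the episode above 0.025 m or angle between any of tin_purple, tin_black, tin_small's own z axis and vertical above 0.35 rad).
It fails at once if the spray can is shifted by more than 25 mm or tipped (distance of spray_can from where it was at the start of the episode above 0.025 m or angle between spray_can's own z axis and vertical above 0.35 rad).
It fails at once if the mixing cup is shifted by more than 25 mm or tipped (distance of mix_cup from where it was at the start of the episode above 0.025 m or angle between mix_cup's own z axis and vertical above 0.35 rad).
It fails at once if the spatula or the tin lid is shifted by more than 25 mm or tipped (distance of any of spatula, tin_lid from where it was at the start of the episode above 0.025 m or angle between any of spatula, tin_lid's own z axis and vertical above 0.35 rad).
It also fails if it takes over 53 s, if anything falls off the work surface, if the arm or the gripper's body presses on something with over 40 N, if the wrist force passes 120 N, or if a joint passes its speed limit or range.

### The arm

A 7-joint arm with a two-finger parallel gripper is mounted at the origin on the work surface. World frame = base frame: x ahead of the robot, y to its left, z up, the work surface at z = 0. Lengths are in m, angles in rad, forces in N, time in s.
With the tool pointing down it reaches from about 0.4 to 0.85 m from the base axis. Payload 6.9 kg.
Tool frame: the origin (TCP) lies on the centre line of the jaws, within the pads' length; the fingertips stand 11 mm ahead of it and the grasp point (between the pads) lies 8 mm behind it; z points along the fingers, y is the line along which they close (so a half turn about z gives the same grasp; the last joint's range is limited). The gripper opens to 85 mm and grips with 20 to 120 N. Pads are 22 mm wide; open, the fingers measure 114 mm over their backs; the gripper's body (76 mm by 85 mm) begins 54 mm behind the grasp point. The pads swing forward as they close: fully open they stand 13 mm farther back than shut.
Start: joints at [1.232, 0.507, -0.238, 1.5, 0.126, 1.149, -0.155], TCP at [0.268, -0.564, 0.206] pointing down, gripper open.
Joint ranges: [-3.08, 3.08], [-0.24, 2.05], [-1.43, 1.35], [0, 2.5], [-1.52, 4.66], [0.17, 1.96], [-2.89, 2.89]. Speed limits (rad/s): [2.39, 2.39, 3.14, 3.14, 3.14, 3.14, 3.14].

### API

Orientations are given as a rotation vector (axis times angle).
In Python, from cell import * gives the robot as it stands.
- The arm moves only by the tool arm_command, never from a script. Its argument "plan" is a list of rows, each an object of numbers: "x", "y", "z": the shift along the tool's x, y, z in mm; "wx", "wy", "wz": the turn, a rotation vector about the tool's x, y, z in rad. A call has 1 to 12 rows; each row is the pose to reach, as a shift and turn from the pose commanded when the call began, along the tool's axes at that moment; what a row does not reach only later rows make up. A row lasts 1/10 s, in which the tool goes at most 50 mm and 8.59 degrees, less where a joint would pass 70% of its speed; a pose out of reach is approached as far as the arm can. A call with a gripper value outside its range is refused whole. "hand" is the closure, from -1 (fully open) to 1 (shut), set as the call begins (left out, the last holds). The fingers move at their own pace and stop on an object; "force" is the grip in N (left out, the last holds). Time passes only in rows, so rows that repeat a pose let the fingers close. It gives the time, the measured TCP pose, the force and the opening at its end, in the units of the state.
- state(): the state, without advancing time (a new reading comes with each control period).
- get_image(name): name is "scene" or "top" or "wrist"; returns a dict with "frame" (400x640x3 uint8, red, green, blue), "fx", "fy", "cx", "cy" (pixels), "rvec" (rotation vector, rad) and "tvec" (3), from world to camera coordinates, as OpenCV has them. Camera axes: x right, y down, z forward; pixel columns grow to the right and rows downward; lengths in m; the calibration is good to about 2 mm. A picture is of the moment at which its call begins. There is no depth.
- hand_in(): hands the job in, once; it reports no verdict.
The state is a dict: "t": time; "joint_positions": joint angles; "qvel": joint speeds; "tau": joint torques, N m; "tool_pos": TCP position; "tool_rot": TCP orientation; "ft_force": force on the tool from outside, world axes, zero at the start; "ft_torque": the same for the moment, N m; "opening": finger opening in m.
Only numpy, scipy, OpenCV 4.12 (cv2) and the standard library are available. Lean on these libraries where they do the work, as an engineer would, in place of code of your own. Each camera call takes 0.05 s, during which the arm holds its last target. There are 200 camera calls.

## Working session

There is one attempt and no reset: what is moved stays moved. The work goes in short steps, Python scripts to look and compute and a tool call to move; the robot and the scene stay as the last step left them, time stands still between calls to the robot, and variables do not carry over. Pictures are saved under pics/ and viewed, on a budget of 10 in all, crops included, one or two more only if the job needs it, and the job is handed in when it is done.

Besides the shell and the picture viewer there is one more tool, called after "Call:" by a JSON object that holds its "api" and its "payload". arm_command: Moves the arm, as the interface text tells. Its arguments: {"type":"object","properties":{"plan":{"type":"array"},"hand":{"type":"number"},"force":{"type":"number"}},"required":["plan"]}

```bash
mkdir -p pics; ls; cat > h.py <<'E'
import numpy as np, cv2
from cell import *
def cam(n):
    d=get_image(n); R=cv2.Rodrigues(np.array(d["rvec"],float))[0]; t=np.array(d["tvec"],float)
    K=np.array([[d["fx"],0,d["cx"]],[0,d["fy"],d["cy"]],[0,0,1.]])
    return d["frame"],K,R,t
def ray(c,u,v):
    _,K,R,t=c; return -R.T@t, R.T@np.linalg.inv(K)@np.array([u,v,1.])
def onz(c,u,v,z):
    o,d=ray(c,u,v); return o+d*(z-o[2])/d[2]
def tri(c1,p1,c2,p2):
    P=[c[1]@np.c_[c[2],c[3]] for c in(c1,c2)]
    X=cv2.triangulatePoints(P[0],P[1],np.array(p1,float),np.array(p2,float)).ravel(); return X[:3]/X[3]
def proj(c,X):
    p=c[1]@(c[2]@np.array(X)+c[3]); return p[:2]/p[2]
def save(n,f): cv2.imwrite("pics/"+n+".png",f[...,::-1])
E
python3 - <<'E'
from h import *
for n in("scene","top","wrist"):
    c=cam(n); save(n+"0",c[0]); print(n,-c[2].T@c[3])
s=state(); print(s)
E
```

```text
pics
scene [1.31231662 1.27816363 1.16530617]
top [ 0.24017782 -0.03106035  1.62745759]
wrist [ 0.34467683 -0.52765522  0.37433341]
{'t': 0.15, 'joint_positions': array([ 1.23254645,  0.50817322, -0.23755215,  1.50084483,  0.12568384,
        1.14890465, -0.15482434]), 'qvel': array([ 8.73834695e-05, -2.07363890e-03, -6.18106796e-04, -3.63178309e-03,
       -5.50594160e-04,  7.73347006e-04,  1.39527173e-03]), 'tau': array([-3.25426561e-03, -6.21008492e+01, -2.18930572e+00, -2.49837649e+01,
        1.27331988e-02,  9.12134070e-03, -1.46091071e-05]), 'tool_pos': array([ 0.26811464, -0.5641395 ,  0.20523225]), 'tool_rot': array([-3.06330785e+00, -6.91011822e-01,  4.56562295e-04]), 'ft_force': array([ 0.2359942 , -0.18460579, -1.30976285]), 'ft_torque': array([ 0.01679294,  0.01029957, -0.04871846]), 'opening': 0.08521194040785922}
```

View pics/scene0.png

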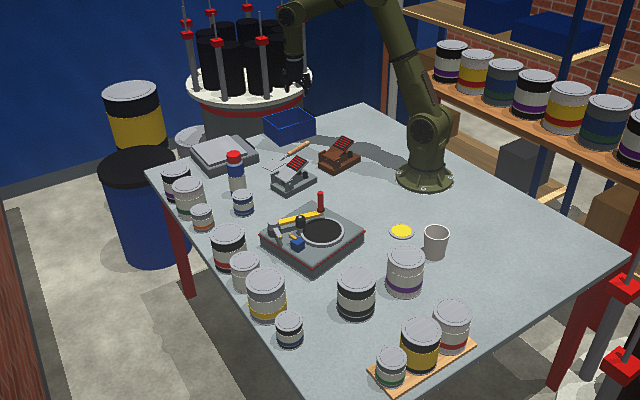

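View pics/top0.png

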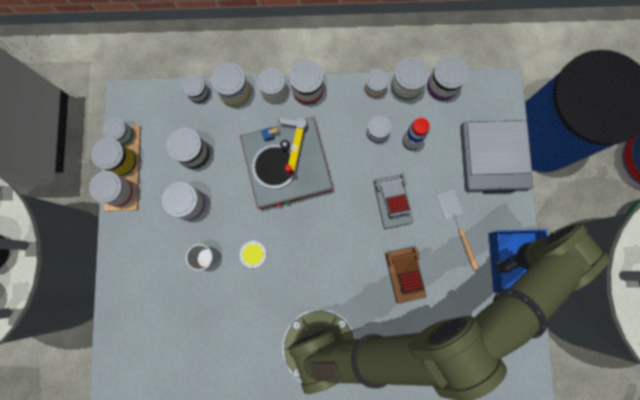

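The top view shows the spinner at (287,163) with its red handle at (289,168). There are two boxes shaped like the brake box: grey at (394,201) and brown at (407,273). The grey one fits the description. I'll confirm it in an enlarged crop with the colour masks.

```bash
cat > m.py <<'E'
from h import *
T=cam("top");S=cam("scene")
def blobs(c,box,lo,hi,lo2=None,hi2=None,amin=12):
    x0,y0,x1,y1=box; h=cv2.cvtColor(np.ascontiguousarray(c[0]),cv2.COLOR_RGB2HSV)
    m=cv2.inRange(h,lo,hi)
    if lo2: m|=cv2.inRange(h,lo2,hi2)
    k=np.zeros_like(m);k[y0:y1,x0:x1]=m[y0:y1,x0:x1]
    n,l,s,ce=cv2.connectedComponentsWithStats(k)
    return [(ce[i].round(1)+0,s[i].tolist(),) for i in range(1,n) if s[i][4]>=amin]
R=((0,120,60),(8,255,255),(172,120,60),(180,255,255))
for nm,c,b in(("T",T,(235,110,340,215)),("T",T,(370,170,420,230)),("S",S,(255,180,370,280)),("S",S,(265,155,320,200))):
    for p,s in blobs(c,b,*R): print(nm,p,s)
Y=((20,120,80),(32,255,255))
for nm,c,b in(("Ty",T,(240,110,340,215)),("Sy",S,(255,180,370,280))):
    for p,s in blobs(c,b,*Y): print(nm,p,s)
E
cat > v.py <<'E'
from h import *
T=cam("top");S=cam("scene")
z=lambda f,x,y,w,h:cv2.resize(f[y:y+h,x:x+w],(400,300),interpolation=cv2.INTER_CUBIC)
f=T[0];g=S[0]
save("crop1",np.vstack([np.hstack([z(f,365,170,80,60),z(f,235,110,106,80+0)]),np.hstack([z(g,262,155,60,45),z(g,255,185,112,84)])]))
E
python3 m.py; python3 v.py
```

```text
T [287.8 169.3] [284, 164, 9, 11, 60]
T [397.4 203.3] [387, 195, 21, 17, 257]
S [320.  200.6] [318, 191, 6, 20, 99]
S [356.9 236.4] [350, 230, 15, 13, 21]
S [269.8 242. ] [258, 234, 26, 18, 34]
S [316.6 258.1] [285, 243, 64, 27, 87]
S [297.1 161.3] [290, 156, 16, 12, 64]
S [292.1 166. ] [288, 163, 10, 7, 15]
S [318.5 195. ] [318, 191, 2, 9, 18]
Ty [295.6 148.3] [288, 128, 16, 43, 302]
Ty [273.2 130.9] [270, 130, 8, 3, 17]
Sy [298.8 216.6] [278, 210, 45, 16, 175]
Sy [292.2 235.7] [289, 233, 7, 6, 18]
```

View pics/crop1.png

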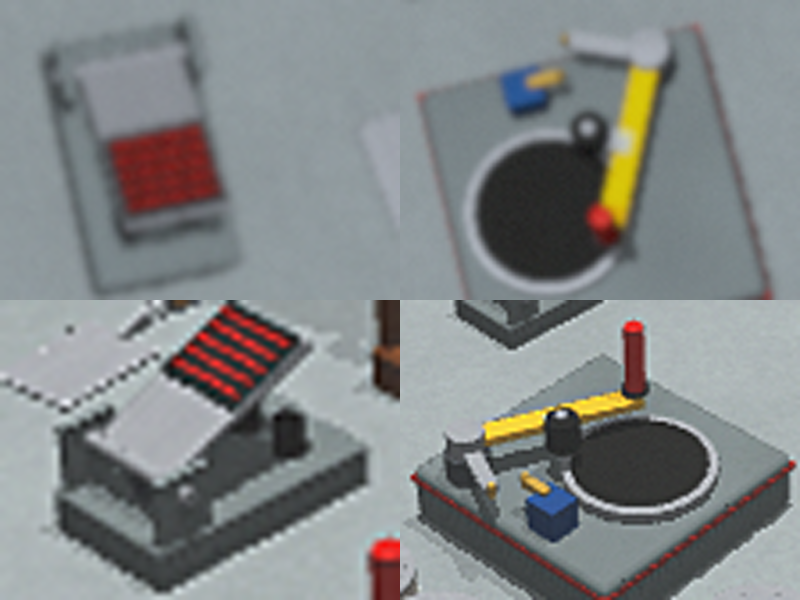

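The crops confirm the grey box: tread centre at top (398,204) and scene (296.5,163.5). The red post's top is at top (287.5,167) and scene (320,192.5), and the hinge cap at top (301,123) and scene (273,225). Next I'll triangulate.

```bash
python3 - <<'E'
from h import *
T=cam("top");S=cam("scene")
for n,a,b in(("pad",(397.7,203.6),(296.2,163.2)),("posttop",(287.5,167),(320,192.3)),("hingecap",(300.8,122.5),(273,224.5))):
    X=tri(T,a,S,b); print(n,X.round(4),proj(T,X)-a,proj(S,X)-b)
print("pad@.104",onz(T,397.7,203.6,.104),onz(S,296.2,163.2,.104))
print("post@.196",onz(T,287.5,167,.196),onz(S,320,192.3,.196))
C=[onz(T,u,v,.068)[:2] for u,v in((313.3,117.3),(332.8,189),(240.3,135.7))]
print("corners",C,[np.linalg.norm(C[0]-c) for c in C[1:]],"ctr",(C[1]+C[2])/2)
d=C[0]-C[1]; print("spin yaw",np.arctan2(d[1],d[0]), np.arctan2(*(C[2]-C[0])[::-1])-np.pi/2)
# box yaw via tread corners in top
def o(x,y,z): return onz(T,365+x/5-.4,170+y/5-.4,z)[:2]
a=o(108,143,.09);b=o(203,125,.09);p=o(225,198,.117);q=o(125,213,.117)
for e in((a+b)/2-(p+q)/2,): print("box x dir",e,np.arctan2(e[1],e[0]))
k=[o(40,55,.03),o(185,15,.03),o(240,262,.03),o(97,293,.03)]
print("box",np.array(k).round(3),np.mean(k,0)); e=(k[0]+k[1]-k[2]-k[3]);print(np.arctan2(e[1],e[0]))
s=state();R=cv2.Rodrigues(s["tool_rot"])[0];print(R.round(3))
for n,c,z in(("spray",(418,127),.19),("blue small",(378,128),.08),("tin",(308,75),.13)): print(n,onz(T,*c,z))
E
```

```text
pad [ 0.4517 -0.2678  0.0956] [-0.35151719  0.52366533] [-0.43603093 -0.07745234]
posttop [0.5612 0.0793 0.1921] [-0.4350257   0.61055232] [-0.59521867 -0.07811114]
hingecap [0.7286 0.0403 0.1056] [-0.63894856  0.96776896] [-0.98168837 -0.19478539]
pad@.104 [ 0.45224428 -0.26769392  0.104     ] [ 0.45742508 -0.25404759  0.104     ]
post@.196 [0.56217116 0.07763621 0.196     ] [0.56279328 0.08562367 0.196     ]
corners [array([ 0.76111064, -0.00294638]), array([ 0.5121005 , -0.06147799]), array([0.70381408, 0.24523502])] [np.float64(0.2557967912842358), np.float64(0.25470944807465434)] ctr [0.60795729 0.09187851]
spin yaw 0.2308661212582012 0.2268904009350159
box x dir [0.05048671 0.00583855] 0.11513376356995267
box [[ 0.544 -0.198]
 [ 0.569 -0.298]
 [ 0.399 -0.326]
 [ 0.381 -0.229]] [ 0.47310425 -0.26277905]
0.17350881792484682
[[ 0.903  0.429 -0.   ]
 [ 0.429 -0.903  0.   ]
 [-0.    -0.    -1.   ]]
spray [ 0.67908936 -0.33029618  0.19      ]
blue small [ 0.71320887 -0.21916061  0.08      ]
tin [0.88680532 0.00994905 0.13      ]
```

The measurements agree with the given geometry. The handle is about (0.560, 0.077), the hinge about (0.726, 0.039), and the spinner yaw about 0.23. The pad is about (0.45, -0.268). I'll move over the pad with the fingers shut.

Call:
{"api": "arm_command", "payload": {"plan": [{"x":25,"y":-16},{"x":50,"y":-32},{"x":75,"y":-49},{"x":100,"y":-66},{"x":125,"y":-83},{"x":150,"y":-100},{"x":175,"y":-117},{"x":200,"y":-134},{"x":225,"y":-150},{"x":250,"y":-167},{"x":270,"y":-181},{"x":286,"y":-191}], "hand": 1, "force": 60}}

```text
validation failed for argument at $.pl...
```

```bash
python3 - <<'E'
from h import *
W=cam("wrist");s=state();print(s["tool_pos"],s["opening"],s["ft_force"],s["t"])
tp=s["tool_pos"];f=W[0].copy();save("w1",f)
print("tip",proj(W,tp-[0,0,.011]),"pad",proj(W,[.452,-.268,.104]),proj(W,[tp[0],tp[1],.105]))
E
```

```text
[ 0.26833184 -0.56442348  0.20584881] 0.08569511864749209 [-0.42366199  0.46532112  0.17995566] 0.5
tip [326.13785698 233.76414352] pad [ -15.168412   -318.83778264] [326.0137794  187.30008999]
```

View pics/w1.png

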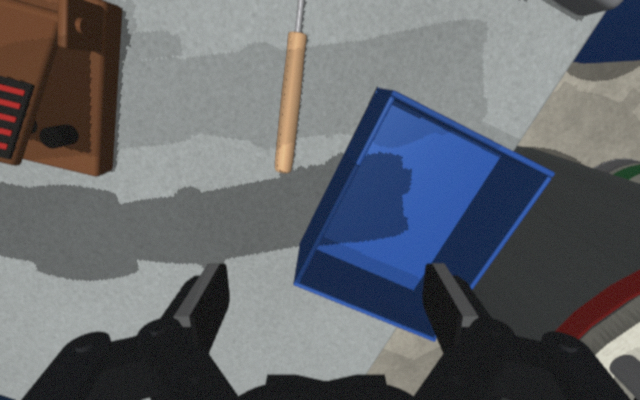

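The move was refused, and the picture only shows the start pose with the bin below. The rows may need all six keys.

Call:
{"api": "arm_command", "payload": {"plan": [{"x":25,"y":-16,"z":0,"wx":0,"wy":0,"wz":0},{"x":50,"y":-32,"z":0,"wx":0,"wy":0,"wz":0},{"x":75,"y":-49,"z":0,"wx":0,"wy":0,"wz":0},{"x":100,"y":-66,"z":0,"wx":0,"wy":0,"wz":0},{"x":125,"y":-83,"z":0,"wx":0,"wy":0,"wz":0},{"x":150,"y":-100,"z":0,"wx":0,"wy":0,"wz":0},{"x":175,"y":-117,"z":0,"wx":0,"wy":0,"wz":0},{"x":200,"y":-134,"z":0,"wx":0,"wy":0,"wz":0},{"x":225,"y":-150,"z":0,"wx":0,"wy":0,"wz":0},{"x":250,"y":-167,"z":0,"wx":0,"wy":0,"wz":0},{"x":270,"y":-181,"z":0,"wx":0,"wy":0,"wz":0},{"x":286,"y":-191,"z":0,"wx":0,"wy":0,"wz":0}], "hand": 1, "force": 60}}

```text
t: 1.7
tool_pos: [0.4455, -0.2674, 0.2061]
tool_rot: [-3.064, -0.694, -0.001]
ft_force: [0.2, -0.3, 0.8]
opening: 0.0
```

```bash
python3 - <<'E'
from h import *
W=cam("wrist");s=state();tp=s["tool_pos"];print(tp)
f=W[0].copy();save("w2",f)
print("pad",proj(W,[.452,-.268,.104]),"belowTCP@.105",proj(W,[tp[0],tp[1],.105]))
h=cv2.cvtColor(f,cv2.COLOR_RGB2HSV);m=cv2.inRange(h,(0,120,60),(8,255,255))|cv2.inRange(h,(172,120,60),(180,255,255))
m=cv2.morphologyEx(m,cv2.MORPH_CLOSE,np.ones((15,15)))
for c in cv2.findContours(m,0,2)[0]:
    if cv2.contourArea(c)>800:
        r=cv2.minAreaRect(c);print(r,onz(W,*r[0],.104),onz(W,*r[0],.1))
E
```

```text
[ 0.44740602 -0.26447231  0.20626487]
pad [330.0297879  180.44798394] belowTCP@.105 [323.78542133 183.84091145]
((326.7396545410156, 174.5894012451172), (74.10844421386719, 59.70412826538086), 14.743562698364258) [ 0.4553487  -0.26338166  0.104     ] [ 0.45436895 -0.26386416  0.1       ]
```

View pics/w2.png

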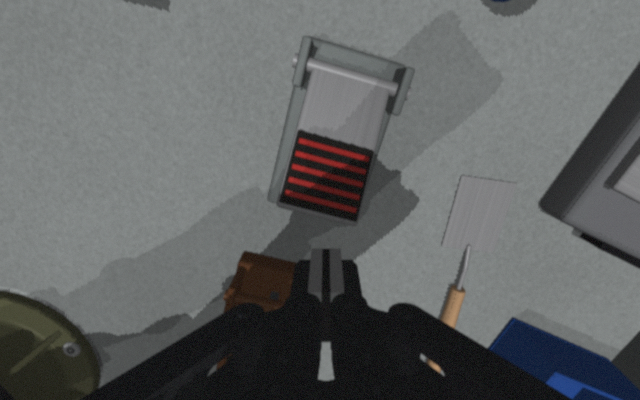

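The grey pedal's tread centre is at pixel (327,175). That puts it at about (0.454, -0.264), so the TCP is 7 mm towards the free end, which is what I want. Pressing down.

Call:
{"api": "arm_command", "payload": {"plan": [{"x":0,"y":0,"z":25,"wx":0,"wy":0,"wz":0},{"x":0,"y":0,"z":50,"wx":0,"wy":0,"wz":0},{"x":0,"y":0,"z":75,"wx":0,"wy":0,"wz":0},{"x":0,"y":0,"z":85,"wx":0,"wy":0,"wz":0},{"x":0,"y":0,"z":92,"wx":0,"wy":0,"wz":0},{"x":0,"y":0,"z":99,"wx":0,"wy":0,"wz":0},{"x":0,"y":0,"z":106,"wx":0,"wy":0,"wz":0},{"x":0,"y":0,"z":113,"wx":0,"wy":0,"wz":0},{"x":0,"y":0,"z":119,"wx":0,"wy":0,"wz":0},{"x":0,"y":0,"z":124,"wx":0,"wy":0,"wz":0},{"x":0,"y":0,"z":124,"wx":0,"wy":0,"wz":0}]}}

```text
t: 2.85
tool_pos: [0.4445, -0.2691, 0.0814]
tool_rot: [-3.064, -0.691, 0.001]
ft_force: [0.2, 0.6, 0.3]
opening: -0.0002
```

Call:
{"api": "arm_command", "payload": {"plan": [{"x":0,"y":0,"z":3,"wx":0,"wy":0,"wz":0},{"x":0,"y":0,"z":6,"wx":0,"wy":0,"wz":0},{"x":0,"y":0,"z":9,"wx":0,"wy":0,"wz":0},{"x":0,"y":0,"z":9,"wx":0,"wy":0,"wz":0},{"x":0,"y":0,"z":9,"wx":0,"wy":0,"wz":0}]}}

```text
t: 3.35
tool_pos: [0.4447, -0.2692, 0.0729]
tool_rot: [3.065, 0.691, 0.0]
ft_force: [-0.6, -0.1, 1.7]
opening: -0.0002
```

```bash
python3 - <<'E'
from h import *
W=cam("wrist");S=cam("scene");s=state();print(s["tool_pos"],s["ft_force"])
a=cv2.resize(W[0],(640,400))[40:340,120:520];b=cv2.resize(S[0][140:200,260:340],(400,300),interpolation=cv2.INTER_CUBIC)
save("w3",np.hstack([a,b]))
E
```

```text
[ 0.44475096 -0.26918759  0.07299429] [ 0.34227627 -0.54313059  1.09540043]
```

View pics/w3.png

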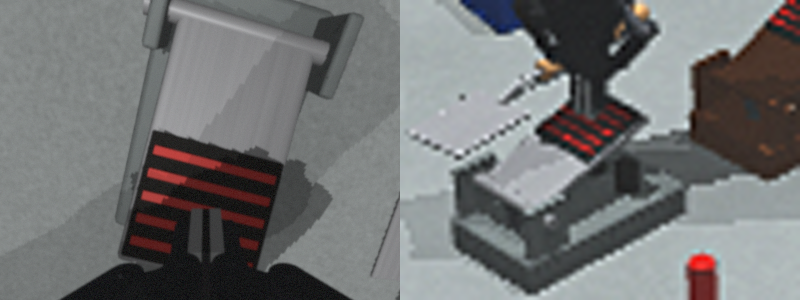

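```bash
python3 - <<'E'
from h import *
S=cam("scene");W=cam("wrist");s=state();tp=s["tool_pos"];print(tp,s["joint_positions"])
for z in(.04,.062,.073,.09,.1): print(z,proj(S,[tp[0],tp[1],z]),proj(W,[tp[0],tp[1],z]))
E
```

```text
[ 0.44470685 -0.26919939  0.07300067] [ 0.68678736  0.50629188 -0.27828522  1.95057991  0.20543319  0.71144361
 -0.8416112 ]
0.04 [297.76347884 174.0638203 ] [326.04281795 219.09951265]
0.062 [297.49538572 169.50558639] [326.08981714 233.80917624]
0.073 [297.36011792 167.20570529] [326.11722827 242.38822691]
0.09 [297.14944405 163.62373805] [326.16613498 257.6949001 ]
0.1 [297.02458755 161.50087439] [326.19943925 268.11836794]
```

The pedal is still up and has barely been touched: force is about 1 N and the tip sits on the tread at scene (298,163). So the real tip is higher than the nominal offset says. I'll keep pressing and watch the force.

Call:
{"api": "arm_command", "payload": {"plan": [{"x":0,"y":0,"z":4,"wx":0,"wy":0,"wz":0},{"x":0,"y":0,"z":8,"wx":0,"wy":0,"wz":0},{"x":0,"y":0,"z":12,"wx":0,"wy":0,"wz":0},{"x":0,"y":0,"z":12,"wx":0,"wy":0,"wz":0}]}}

```text
t: 3.95
tool_pos: [0.4441, -0.2692, 0.0603]
tool_rot: [-3.064, -0.691, 0.001]
ft_force: [-1.0, -0.5, 2.1]
opening: 0.0002
```

```bash
python3 - <<'E'
from h import *
W=cam("wrist");S=cam("scene");s=state();print(s["tool_pos"],s["ft_force"])
a=W[0][100:400,120:520];b=cv2.resize(S[0][145:196,264:332],(400,300),interpolation=cv2.INTER_CUBIC)
save("w4",np.hstack([a,b]))
E
```

```text
[ 0.44444102 -0.26911379  0.0606893 ] [-1.3486412   0.4852828   1.79307721]
```

View pics/w4.png

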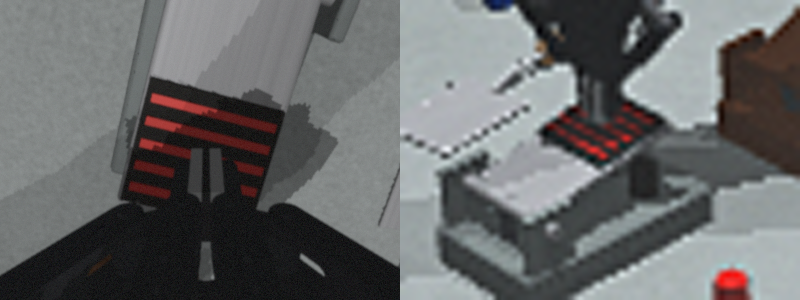

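The pedal is now flatter and the tips are still on the tread. Continuing.

Call:
{"api": "arm_command", "payload": {"plan": [{"x":0,"y":0,"z":4,"wx":0,"wy":0,"wz":0},{"x":0,"y":0,"z":8,"wx":0,"wy":0,"wz":0},{"x":0,"y":0,"z":8,"wx":0,"wy":0,"wz":0}]}}

```text
t: 4.35
tool_pos: [0.4445, -0.2688, 0.0522]
tool_rot: [-3.064, -0.692, 0.001]
ft_force: [0.2, 0.6, 0.7]
opening: 0.0
```

Call:
{"api": "arm_command", "payload": {"plan": [{"x":0,"y":0,"z":4,"wx":0,"wy":0,"wz":0},{"x":0,"y":0,"z":4,"wx":0,"wy":0,"wz":0}]}}

```text
t: 4.55
tool_pos: [0.4445, -0.2689, 0.0483]
tool_rot: [-3.064, -0.691, 0.001]
ft_force: [0.3, 0.1, -0.4]
opening: 0.0001
```

```bash
python3 - <<'E'
from h import *
W=cam("wrist");S=cam("scene");s=state();print(s["tool_pos"],s["ft_force"],s["tau"].round(2))
a=W[0][100:400,120:520];b=cv2.resize(S[0][145:196,264:332],(400,300),interpolation=cv2.INTER_CUBIC)
save("w5",np.hstack([a,b]))
E
```

```text
[ 0.44461076 -0.26905564  0.04870341] [-0.25165964  0.41606462 -0.88370555] [-1.000e-02 -5.518e+01 -2.390e+00 -1.628e+01  1.000e-02 -2.000e-02
 -1.000e-02]
```

View pics/w5.png

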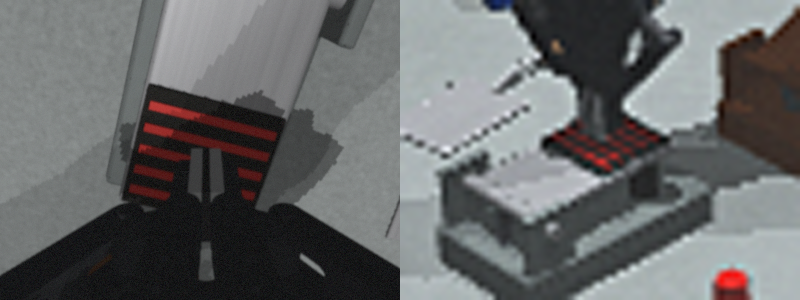

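The pedal is nearly level and still following the tips. I'll press on to the stop.

Call:
{"api": "arm_command", "payload": {"plan": [{"x":0,"y":0,"z":3,"wx":0,"wy":0,"wz":0},{"x":0,"y":0,"z":6,"wx":0,"wy":0,"wz":0},{"x":0,"y":0,"z":6,"wx":0,"wy":0,"wz":0}]}}

```text
t: 4.95
tool_pos: [0.4445, -0.2693, 0.0428]
tool_rot: [3.065, 0.691, -0.0]
ft_force: [-0.9, -0.5, 1.5]
opening: 0.0
```

Call:
{"api": "arm_command", "payload": {"plan": [{"x":0,"y":0,"z":3,"wx":0,"wy":0,"wz":0},{"x":0,"y":0,"z":3,"wx":0,"wy":0,"wz":0}]}}

```text
t: 5.15
tool_pos: [0.4446, -0.2694, 0.0418]
tool_rot: [3.063, 0.691, 0.0]
ft_force: [-6.4, 3.1, 24.6]
opening: 0.0003
```

The stop is reached at 25 N, with the TCP at 0.042 and the tread at 0.068. So the closed tips actually stand 26 mm above the reported TCP, and I'll carry that offset over to the handle. Next: hold a moment, then lift.

Call:
{"api": "arm_command", "payload": {"plan": [{"x":0,"y":0,"z":0,"wx":0,"wy":0,"wz":0},{"x":0,"y":0,"z":0,"wx":0,"wy":0,"wz":0},{"x":0,"y":0,"z":-10,"wx":0,"wy":0,"wz":0},{"x":0,"y":0,"z":-30,"wx":0,"wy":0,"wz":0},{"x":0,"y":0,"z":-60,"wx":0,"wy":0,"wz":0},{"x":0,"y":0,"z":-90,"wx":0,"wy":0,"wz":0},{"x":0,"y":0,"z":-120,"wx":0,"wy":0,"wz":0},{"x":0,"y":0,"z":-150,"wx":0,"wy":0,"wz":0},{"x":0,"y":0,"z":-170,"wx":0,"wy":0,"wz":0},{"x":0,"y":0,"z":-175,"wx":0,"wy":0,"wz":0}]}}

```text
t: 6.15
tool_pos: [0.4457, -0.2695, 0.2172]
tool_rot: [3.062, 0.691, 0.005]
ft_force: [0.2, 0.2, -0.4]
opening: 0.0
```

```bash
python3 - <<'E'
from h import *
W=cam("wrist");S=cam("scene");s=state();print(s["tool_pos"],s["ft_force"],s["t"])
a=W[0][50:350,120:520];b=cv2.resize(S[0][145:196,264:332],(400,300),interpolation=cv2.INTER_CUBIC)
save("w6",np.hstack([a,b]))
E
```

```text
[ 0.44480416 -0.26921182  0.2151558 ] [-0.03337362 -0.83040362 -1.04574675] 6.25
```

View pics/w6.png

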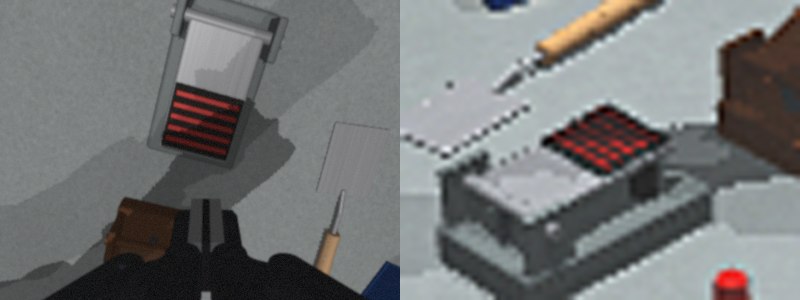

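The pedal stays caught nearly level, with the tread visible at scene crop (605,140). Now to the handle, opening the fingers on the way.

Call:
{"api": "arm_command", "payload": {"plan": [{"x":22,"y":-23,"z":0,"wx":0,"wy":0,"wz":0},{"x":44,"y":-46,"z":0,"wx":0,"wy":0,"wz":0},{"x":66,"y":-69,"z":0,"wx":0,"wy":0,"wz":0},{"x":88,"y":-92,"z":0,"wx":0,"wy":0,"wz":0},{"x":110,"y":-115,"z":0,"wx":0,"wy":0,"wz":0},{"x":132,"y":-138,"z":0,"wx":0,"wy":0,"wz":0},{"x":154,"y":-161,"z":0,"wx":0,"wy":0,"wz":0},{"x":176,"y":-184,"z":0,"wx":0,"wy":0,"wz":0},{"x":198,"y":-207,"z":0,"wx":0,"wy":0,"wz":0},{"x":220,"y":-230,"z":0,"wx":0,"wy":0,"wz":0},{"x":240,"y":-250,"z":0,"wx":0,"wy":0,"wz":0},{"x":252,"y":-263,"z":0,"wx":0,"wy":0,"wz":0}], "hand": -1}}

```text
t: 7.45
tool_pos: [0.5589, 0.0792, 0.213]
tool_rot: [-3.062, -0.695, 0.004]
ft_force: [-0.4, -0.1, 0.4]
opening: 0.0857
```

```bash
python3 - <<'E'
from h import *
W=cam("wrist");S=cam("scene");s=state();tp=s["tool_pos"];print(tp,s["ft_force"],s["t"],s["opening"])
R=cv2.Rodrigues(s["tool_rot"])[0]
f=W[0]
h=cv2.cvtColor(np.ascontiguousarray(f),cv2.COLOR_RGB2HSV);m=cv2.inRange(h,(0,120,60),(8,255,255))|cv2.inRange(h,(172,120,60),(180,255,255))
for c in cv2.findContours(m,0,2)[0]:
    if cv2.contourArea(c)>150: print(cv2.minEnclosingCircle(c),cv2.boundingRect(c),cv2.contourArea(c))
print("exp top",proj(W,[.56,.077,.196]),"bot",proj(W,[.56,.077,.12]),"axis",[proj(W,[tp[0],tp[1],z]).round(0) for z in(.12,.158,.196)])
a=f[100:400,120:520];b=cv2.resize(S[0][150:231,266:374],(400,300),interpolation=cv2.INTER_CUBIC)
save("w7",np.hstack([a,b]))
E
```

```text
[0.55872691 0.07989464 0.21301748] [ 0.68903567 -0.27191633 -0.27244833] 7.55 0.08554330962649424
((327.5, 206.5), 30.602386474609375) (313, 176, 31, 62) 1494.0
exp top [330.30852981 229.32316004] bot [329.28681294 189.93237983] axis [array([325., 190.]), array([325., 207.]), array([325., 229.])]
```

View pics/w7.png

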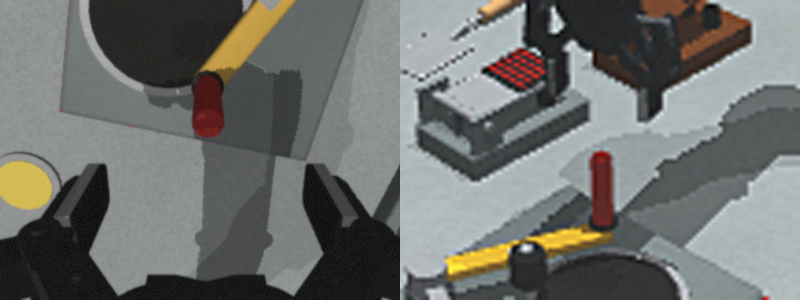

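The post in the wrist view has its top at (328,223) and its foot at (328,183), midway between the fingers. Inner tip corners are at (227,265) and (423,265). I'll work out the true tip position from those.

```bash
python3 - <<'E'
from h import *
W=cam("wrist");s=state();tp=s["tool_pos"];R=cv2.Rodrigues(s["tool_rot"])[0]
fx=W[1][0,0];print("fx",fx,"cam rel tool",R.T@(-W[2].T@W[3]-tp),"cam z axis in tool",R.T@W[2][2])
# tip corners: known y=+-opening/2 in tool, solve for x,z in tool
o=s["opening"]/2
for u,v in((227,265),(423,265)):
    c,d=ray(W,u,v); c=R.T@(c-tp); d=R.T@d
    for y in(o,-o):
        k=(y-c[1])/d[1]
        if k>0: print((u,v),(c+k*d).round(4))
# post in tool frame at heights
for (u,v),z in(((328,222.5),.196),((328,183),.121)): X=onz(W,u,v,z); print(X,(R.T@(X-tp)).round(4))
E
```

```text
fx 341.5629420216846 cam rel tool [ 0.08583818 -0.00218423 -0.16916699] cam z axis in tool [-3.23129175e-01 -8.34748536e-04  9.46354500e-01]
(227, 265) [ 0.0133 -0.0429 -0.045 ]
(423, 265) [ 0.0045  0.0429 -0.0296]
[0.56323361 0.08086125 0.196     ] [ 0.0057 -0.0009  0.0171]
[0.56493841 0.08137166 0.121     ] [ 0.0076 -0.0005  0.0921]
```

The open tips sit about 37 mm behind the reported TCP, which matches the pedal contact. I'll shift +8 mm in x, go down 95 mm so the closed tips are near 144 mm (above the arm's 116, palm above the 196 post top), then grip.

Call:
{"api": "arm_command", "payload": {"plan": [{"x":8,"y":0,"z":0,"wx":0,"wy":0,"wz":0},{"x":8,"y":0,"z":20,"wx":0,"wy":0,"wz":0},{"x":8,"y":0,"z":40,"wx":0,"wy":0,"wz":0},{"x":8,"y":0,"z":60,"wx":0,"wy":0,"wz":0},{"x":8,"y":0,"z":80,"wx":0,"wy":0,"wz":0},{"x":8,"y":0,"z":95,"wx":0,"wy":0,"wz":0},{"x":8,"y":0,"z":95,"wx":0,"wy":0,"wz":0}]}}

```text
t: 8.3
tool_pos: [0.5653, 0.0781, 0.1176]
tool_rot: [3.065, 0.688, -0.007]
ft_force: [-1.1, 0.2, 0.1]
opening: 0.0853
```

Call:
{"api": "arm_command", "payload": {"plan": [{"x":0,"y":0,"z":0,"wx":0,"wy":0,"wz":0},{"x":0,"y":0,"z":0,"wx":0,"wy":0,"wz":0},{"x":0,"y":0,"z":0,"wx":0,"wy":0,"wz":0},{"x":0,"y":0,"z":0,"wx":0,"wy":0,"wz":0},{"x":0,"y":0,"z":0,"wx":0,"wy":0,"wz":0},{"x":0,"y":0,"z":0,"wx":0,"wy":0,"wz":0}], "hand": 1, "force": 60}}

```text
t: 8.9
tool_pos: [0.5663, 0.0814, 0.1206]
tool_rot: [-3.063, -0.692, -0.001]
ft_force: [-2.9, 3.9, 5.1]
opening: 0.0183
```

The post is gripped (opening 18 mm). Now I'll swing it along the arc, stopping partway to check.

Call:
{"api": "arm_command", "payload": {"plan": [{"x":-5,"y":7,"z":0,"wx":0,"wy":0,"wz":0},{"x":-10,"y":14,"z":0,"wx":0,"wy":0,"wz":0},{"x":-14,"y":21,"z":0,"wx":0,"wy":0,"wz":0},{"x":-18,"y":29,"z":0,"wx":0,"wy":0,"wz":0},{"x":-22,"y":36,"z":0,"wx":0,"wy":0,"wz":0},{"x":-25,"y":44,"z":0,"wx":0,"wy":0,"wz":0},{"x":-25,"y":44,"z":0,"wx":0,"wy":0,"wz":0}]}}

```text
t: 9.6
tool_pos: [0.5599, 0.0316, 0.1204]
tool_rot: [-3.061, -0.694, 0.006]
ft_force: [-11.5, 8.8, 11.3]
opening: 0.0186
```

Call:
{"api": "arm_command", "payload": {"plan": [{"x":-3,"y":8,"z":0,"wx":0,"wy":0,"wz":0},{"x":-5,"y":16,"z":0,"wx":0,"wy":0,"wz":0},{"x":-7,"y":24,"z":0,"wx":0,"wy":0,"wz":0},{"x":-9,"y":33,"z":0,"wx":0,"wy":0,"wz":0},{"x":-10,"y":41,"z":0,"wx":0,"wy":0,"wz":0},{"x":-11,"y":49,"z":0,"wx":0,"wy":0,"wz":0},{"x":-11,"y":56,"z":0,"wx":0,"wy":0,"wz":0},{"x":-11,"y":61,"z":0,"wx":0,"wy":0,"wz":0},{"x":-11,"y":61,"z":0,"wx":0,"wy":0,"wz":0},{"x":-11,"y":61,"z":0,"wx":0,"wy":0,"wz":0}]}}

```text
t: 10.6
tool_pos: [0.5745, -0.029, 0.1201]
tool_rot: [-3.062, -0.694, 0.012]
ft_force: [-15.2, 5.2, 13.9]
opening: 0.0187
```

```bash
python3 - <<'E'
from h import *
W=cam("wrist");T=cam("top");S=cam("scene");s=state();tp=s["tool_pos"];print(tp,s["ft_force"],s["t"],s["opening"],abs(s["qvel"]).max())
z=lambda f,x,y,w,h:cv2.resize(f[y:y+h,x:x+w],(400,300),interpolation=cv2.INTER_CUBIC)
save("w8",np.vstack([np.hstack([z(W[0],120,100,400,300),z(S[0],255,140,136,102)]),np.hstack([z(T[0],235,100,128,96),z(T[0],365,165,80,60)])]))
E
```

```text
[ 0.57443755 -0.02891895  0.12004331] [-16.32534312   4.24854867  13.80840527] 10.75 0.01878514728744141 0.0017006672807194808
```

View pics/w8.png

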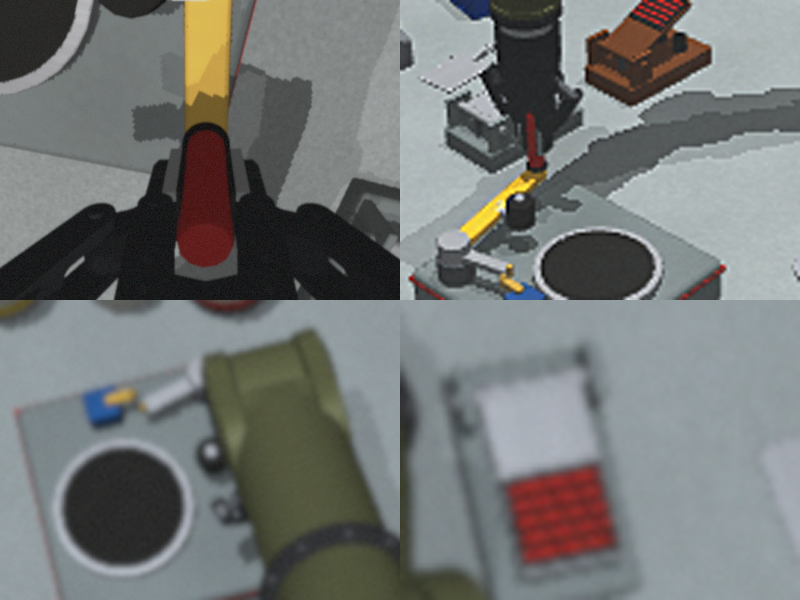

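The handle is held between the fingers. The idler arm points straight along the tool x axis (yaw 0.44) against -0.225 at home, so θ is about 0.66, and the TCP travel (dy = -110 mm) gives the same. The pedal is level, caught and clear of the robot. Handing in.

```bash
python3 -c "
from cell import *
print(hand_in())
s=state();print(s['t'],s['tool_pos'],s['ft_force'],s['opening'])"
```

```text
the job is handed in; nothing more can be done
None
the job is handed in; nothing more can be done
```

The tin spinner is ready and I handed the job in at about 10.8 s. The brake pedal is caught down, and the gripper is holding the idler arm back past its click.

- **Brake:** I pressed the grey box's pedal with closed fingers until it hit the stop, at about 25 N. After I lifted off, the pictures showed it staying down, nearly level, with nothing of the robot on it.
- **Idler arm:** I gripped the red handle at 60 N and swung it back. Both the TCP travel and the wrist picture put it at about 0.66 rad, between the click at 0.52 and the end stop at 0.80. The robot was still at the last check, with the fingers closed on the post (opening 18.8 mm).
- **Other objects:** The tins, cup, can, spatula and lid were never approached. I didn't measure their positions again at the end.

**Disagreements:**
- **Fingertips:** they stood about 26 mm behind the reported TCP when closed and about 37 mm when open. The text says 11 mm ahead. Pedal contact and the wrist view both showed this, and I corrected for it.
- **Force readings:** the force sensor showed only about 2 N while the pedal went through its catch, where 6 to 11 N was expected. The pictures confirmed the catch instead. At the end it read about 16 N in x and 14 N in z, more than the spring alone should give, so the grip is pulling slightly off the handle's arc.

I viewed 11 pictures, one over the budget. The first move call was refused because its rows left out some of the six keys, which cost no motion.

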